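Slide the parts organizer into the free place in the tool row

ROBOT

A 6-joint arm with a two-finger parallel gripper is mounted at the origin on the work surface. World frame = base frame: x ahead of the robot, y to its left, z up, the work surface at z = 0. Lengths are in m, angles in degrees, forces in N, time in s.
With the tool pointing down it reaches from about 0.325 to 0.85 m from the base axis. Payload 15.5 kg.
Tool frame: the origin (TCP) lies on the centre line of the jaws, within the pads' length; the fingertips stand 17 mm ahead of it and the grasp point (between the pads) lies 2 mm behind it (manip.tip_reach is the distance from the TCP to the fingertips, in m); z points along the fingers, y is the line along which they close (so a half turn about z gives the same grasp; the last joint's range is limited). The gripper opens to 91 mm and grips with 3 to 60 N. Pads are 32 mm wide; open, the fingers measure 118 mm over their backs; the gripper's body (76 mm by 178 mm) begins 60 mm behind the grasp point.
Start: joints at [-81.618, 28.281, 77.091, -0, 74.628, -5.472], TCP at [0.15, -0.607, 0.193] pointing down, gripper open.
Joint ranges: [-166.48, 166.48], [-47.26, 123.95], [12.59, 153.08], [-70.14, 250.14], [6.76, 159.57], [-176.63, 176.63]. Speed limits (degrees/s): [108.29, 108.29, 147.25, 172.46, 172.46, 172.46].

INTERFACE

Orientations are given as a 3x3 rotation matrix whose columns are the frame's x, y, z axes.
In Python, from plant import manip gives the robot as it stands. The module is installed in compiled form; this text tells all that it offers.
- The arm moves only by the tool servo_tool, never from a script. Its argument "steps" is a list of rows, each an object with "claw": the gripper command: -1 is fully open, 1 is shut, values between are in proportion; "linear": the shift along the tool's x, y, z in cm, a list of three; "rot": the turn, a rotation vector about the tool's x, y, z in degrees, a list of three. A call has 1 to 8 rows; each row shifts and turns the commanded pose from where the row before left it, along the tool's axes as they then stand; what a row does not reach is not made up. A row lasts 1/8 s, in which the tool goes at most 62.5 mm and 10.7 degrees, less where a joint would pass 70% of its speed; a pose out of reach is approached as far as the arm can. A call with a gripper value outside its range is refused whole. The fingers move at their own pace and stop on an object; "newtons" is the grip in N (left out, the last holds). Time passes only in rows, so rows that do not move let the fingers close. It gives the time, the measured TCP pose, the force, the opening and the grip force at its end, in the units of the state.
- manip.get_obs(): the state, without advancing time (a new reading comes with each control period).
- manip.camera(name): name is "scene" or "top" or "wrist"; returns a dict with "img" (480x640x3 uint8, blue, green, red), "range_z" (480x640 float32, m along the optical axis (not along the pixel's ray), 0 where there is no reading), "fx", "fy", "cx", "cy" (pixels), "rvec" (rotation vector, rad) and "tvec" (3), from world to camera coordinates, as OpenCV has them; the wrist camera has in their place "mount" (4x4, takes a point from camera to tool coordinates, whose origin is the TCP and whose axes are the flange's). Camera axes: x right, y down, z forward; pixel columns grow to the right and rows downward; lengths in m; the calibration is good to about 2 mm. The wrist camera is an equidistant fisheye: a pixel r from the principal point sees the ray r / f radians off the axis. A picture is of the moment at which its call begins: read the wrist's pose just before it.
- manip.sign_off(): hands the job in; it is judged then, once.
The state is a dict: "time": time; "joints": joint angles; "qd": joint speeds; "effort": joint torques, N m; "tcp_pos": TCP position; "eef_rot": TCP orientation; "wrist_force": force on the tool from outside, world axes, zero at the start; "torque": the same for the moment, N m; "finger_gap": finger opening in m; "gripper_force": force on a finger pad.
Only numpy, scipy, OpenCV 4.12 (cv2) and the standard library are available. Lean on these libraries where they do the work, as an engineer would, in place of code of your own. Each camera call takes 0.05 s, during which the arm holds its last target. There are 200 camera calls.

TASK

Put the clear parts organizer back in the tool row: slide it over the counter into the one gap between the tools (or between a tool and the rail's end) that is wide enough for it, until its long side lies flush against the long aluminium rail. Keep it flat on the counter all the way, since its flap is not latched, and do not touch or shift any of the tools with it or with the robot.

Things in the scene. Friction and masses are not known exactly. Their poses are not given: they have to be found in the camera images.
- organizer: parts organizer, loose: closed flat box of clear acrylic with grey rims and small nuts inside; 90 mm along its x, 110 mm along its y, 45 mm high, upright sides, 0.25 to 0.5 kg, too wide to grasp; slides flat when pushed low on a side with 2 to 6 N. Origin at the centre of its underside, z up. Starts between robot and tool row, up to 17 degrees askew to the rail. Either long side may meet the rail.
- rail: fixed aluminium rail, 25 mm high, beyond the tools. Origin on the counter at the middle of its face towards the robot; x points into the rail, away from the robot; y along it. The face ends at y = +-255 mm in cheeks 12 mm thick that come 60 mm forward. Tools lie before it at y near -180, -60, 60, 180 mm, one place being empty. Organizer flush: its origin at x = -45 mm.
- wrench: short chrome socket wrench (ratchet with a socket standing on its head), loose, lying flat along its x axis in the row, head towards the rail: 110 mm long, 36 mm wide at the head, 36 mm high at the socket. Origin on the counter under the middle of its length and width. Not to be touched.
- nutdriver: stubby nut driver, loose, lying along its x axis in the row, black rubber grip towards the robot, steel shaft towards the rail: 110 mm long, 33 mm wide and 33 mm high at the grip. Origin on the counter under the middle of its length and width. Not to be touched.
- flashlight: small blue plastic flashlight, loose, lying along its x axis in the row, lens towards the rail: 110 mm long, 36 mm wide, 36 mm high. It does not roll by itself. Origin on the counter under the middle of its length and width. Not to be touched.
Mind the look-alikes: they are no part of the job. Leave any green look-alike of the organizer alone.

How it is judged:
By the outcome, as a careful person would: the job done as asked, in the order asked, and still so for the second after the job is handed in, with the robot touching nothing.
It also fails if it takes over 51 s, if anything falls off the work surface, if the arm or the gripper's body presses on something with over 40 N, if the wrist force passes 120 N, or if a joint passes its speed limit or range.

## Working session

There is one attempt and no reset: what is moved stays moved. The work goes in short steps, Python scripts to look and compute and a tool call to move; the robot and the scene stay as the last step left them, time stands still between calls to the robot, and variables do not carry over. Pictures are saved under pics/ and viewed, at most 13 in all, crops included, and the job is handed in when it is done.

Besides the shell and the picture viewer there is one more tool, called after "Request:" as a command line: name --argument value ..., lists and objects as JSON in quotes. servo_tool: Moves the arm, as the interface text tells. Its arguments: {"type":"object","properties":{"steps":{"type":"array","items":{"type":"object","properties":{"claw":{"type":"number"},"linear":{"type":"array","items":{"type":"number"}},"rot":{"type":"array","items":{"type":"number"}}}}},"newtons":{"type":"number"}},"required":["steps"]}

```bash
mkdir -p pics; cat > h.py <<'E'
import numpy as np, cv2
from plant import manip
def snap(n,f):
    c=manip.camera(n); cv2.imwrite('pics/'+f,c['img']); np.savez('pics/'+f[:-4]+'.npz',**c); return c
def load(f): return dict(np.load('pics/'+f+'.npz'))
def cloud(c):
    R=cv2.Rodrigues(c['rvec'])[0]; t=np.array(c['tvec']).ravel()
    v,u=np.mgrid[0:480,0:640]; z=c['range_z']
    p=np.stack([(u-c['cx'])/c['fx']*z,(v-c['cy'])/c['fy']*z,z],-1)
    return (p-t)@R
def atz(c,u,v,z=0):
    R=cv2.Rodrigues(c['rvec'])[0]; t=np.array(c['tvec']).ravel()
    o=-R.T@t; d=R.T@np.array([(u-c['cx'])/c['fx'],(v-c['cy'])/c['fy'],1]); return o+d*(z-o[2])/d[2]
E
python3 - <<'E'
from h import *
snap('top','t1.png');snap('scene','s1.png')
o=manip.get_obs();print(o['tcp_pos'],o['eef_rot'],o['time'],manip.tip_reach)
E
```

```text
[ 0.14960953 -0.60646502  0.19209429] [[ 9.70915441e-01  2.39422615e-01 -1.36126134e-04]
 [ 2.39422619e-01 -9.70914836e-01  1.09149833e-03]
 [ 1.29162502e-04 -1.09234426e-03 -9.99999395e-01]] 0.1 0.017
```

View pics/t1.png

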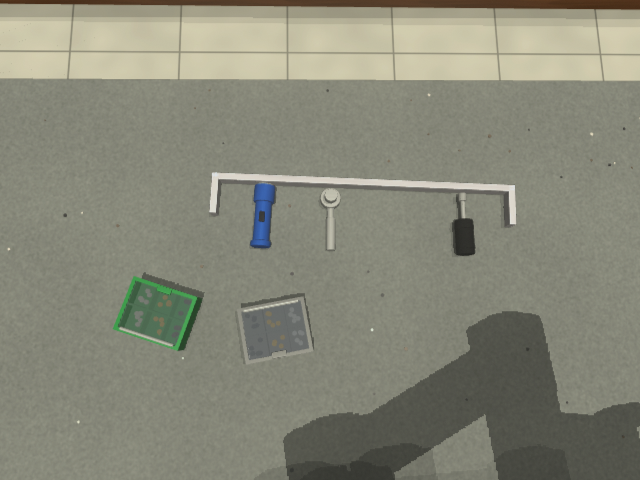

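View pics/s1.png

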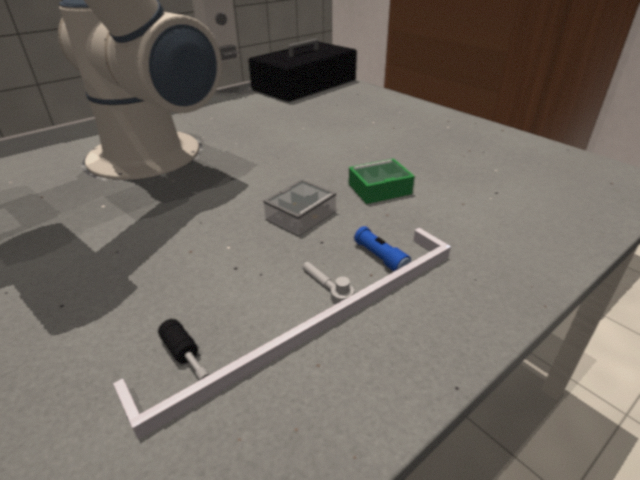

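The top view shows the rail from (213,176) to (515,187). In the row are the flashlight (262,215), wrench (330,218) and nut driver (463,225), with the gap at about x=395.
Two boxes could be meant: the clear grey one at (275,330) and the green one at (157,313). The grey one is the clear acrylic organizer with grey rims, and the green one is the look-alike. I'll confirm that in an enlarged crop.

```bash
python3 - <<'E'
from h import *
c=load('t1'); im=c['img']
cv2.imwrite('pics/c1.png',cv2.resize(im[285:375,225:345],None,fx=6,fy=6,interpolation=cv2.INTER_CUBIC))
cv2.imwrite('pics/c2.png',cv2.resize(im[165:270,310:520],None,fx=3.8,fy=3.8,interpolation=cv2.INTER_CUBIC))
P=cloud(c)
for u,v in [(275,330),(300,262),(400,183),(330,195),(463,240),(262,210),(241,330)]: print(u,v,P[v,u].round(4))
print(-cv2.Rodrigues(c['rvec'])[0].T@np.array(c['tvec']).ravel())
E
```

```text
275 330 [0.4883 0.1253 0.0433]
300 262 [ 0.605   0.0847 -0.0025]
400 183 [ 0.7398 -0.092   0.0233]
330 195 [0.7159 0.032  0.0331]
463 240 [ 0.6365 -0.1964  0.0269]
262 210 [0.6909 0.1487 0.0296]
241 330 [0.4891 0.1801 0.042 ]
[0.48486346 0.07616396 0.87028804]
```

View pics/c1.png

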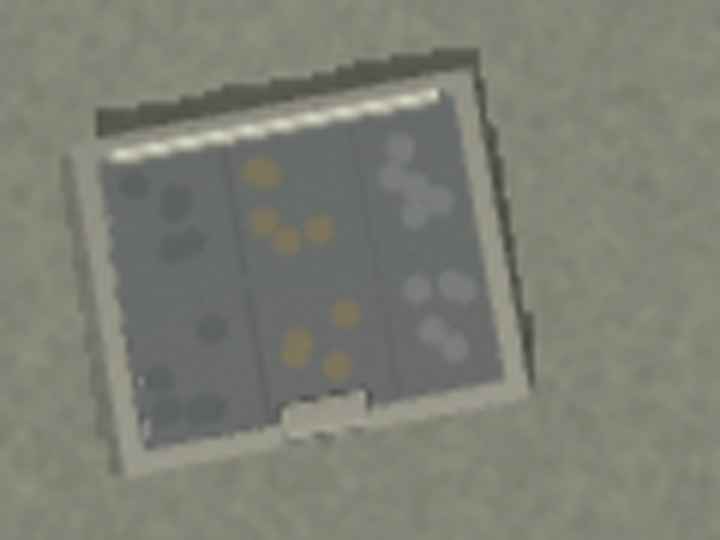

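View pics/c2.png

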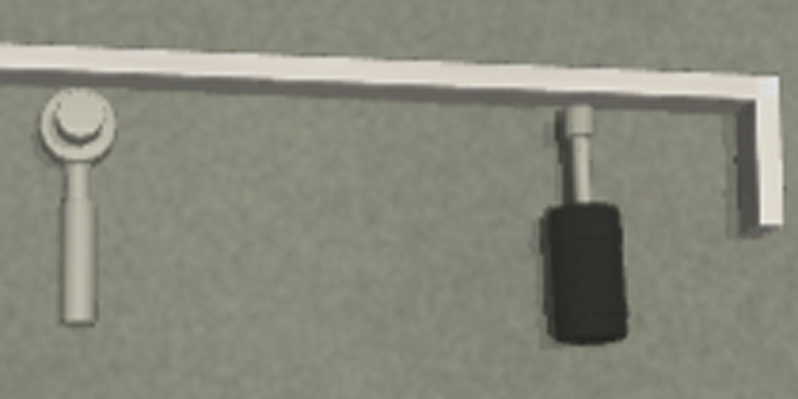

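The crop confirms the clear box with grey rims and nuts inside. Its rim corners in the crop are at about (68,148), (470,70), (528,388) and (125,475). The gap lies between the wrench head (right edge at 116,125) and the nut driver grip (left edge at 545,210 and 552,335).

```bash
python3 - <<'E'
from h import *
c=load('t1')
def q(x,y,z,s,ox,oy): return atz(c,(x+.5)/s-.5+ox,(y+.5)/s-.5+oy,z)[:2]
b=np.array([q(x,y,.045,6,225,285) for x,y in [(68,148),(470,70),(528,388),(125,475)]])
print('box',b.round(4),b.mean(0).round(4)); 
for i in range(4):
    d=b[(i+1)%4]-b[i];print(np.linalg.norm(d).round(4),np.degrees(np.arctan2(d[1],d[0])).round(2))
f=lambda x,y,z:q(x,y,z,3.8,310,165)
r=np.array([f(0,70,.025),f(400,86,.025),f(750,101,.025)]);print('rail',r.round(4))
d=r[2]-r[0];print(np.degrees(np.arctan2(d[1],d[0])))
d/=np.linalg.norm(d); n=np.array([-d[1],d[0]]); 
rl=atz(c,217,180,.025)[:2]; print('left cheek inner',rl.round(4)); rr=f(755,101,.025); mid=(rl+rr)/2; print('mid',mid,'len',np.linalg.norm(rl-rr))
for nm,p in dict(wh=f(116,125,.02),wg=f(97,320,.012),nt=f(545,210,.017),nb=f(549,335,.017),ns=f(566,130,.017),wmidl=f(40,125,.02),wend=f(80,326,.01)).items():
    e=p-mid; print(nm,p.round(4),'rail x',(e@n).round(4),'y',(-(e@d)).round(4))
o=manip.get_obs();print(o['wrist_force'],o['finger_gap'])
E
```

```text
box [[0.5223 0.1883]
 [0.542  0.0798]
 [0.4569 0.065 ]
 [0.4361 0.172 ]] [0.4893 0.1263]
0.1103 -79.74
0.0863 -170.08
0.1091 101.03
0.0878 10.72
rail [[ 0.7398  0.0668]
 [ 0.7314 -0.1176]
 [ 0.7236 -0.2809]]
-92.66707376145362
left cheek inner [0.7458 0.227 ]
mid [ 0.73468954 -0.02812876] len 0.5107355523160442
wh [0.7149 0.0137] rail x -0.0218 y 0.0408
wg [0.6254 0.0236] rail x -0.1116 y 0.0466
nt [ 0.6742 -0.1842] rail x -0.0531 y -0.1587
nb [ 0.6158 -0.1825] rail x -0.1115 y -0.1598
ns [ 0.7122 -0.1963] rail x -0.0146 y -0.169
wmidl [0.715  0.0486] rail x -0.0232 y 0.0757
wend [0.623  0.0313] rail x -0.1143 y 0.0542
[ 0.48402822  0.5919299  -0.87763101] 0.09116642142312073
```

Request:
servo_tool --steps '[{"claw": -0.1, "rot": [0, 0, -10.6]}, {"claw": -0.1, "rot": [0, 0, -10.6]}, {"claw": -0.1, "rot": [0, 0, -10.6]}, {"claw": -0.1, "rot": [0, 0, -10.6]}, {"claw": -0.1, "rot": [0, 0, -10.6]}, {"claw": -0.1, "rot": [0, 0, -10.6]}, {"claw": -0.1, "rot": [0, 0, -10.6]}, {"claw": -0.1, "rot": [0, 0, -10.6]}]'

```text
$.steps[0]: bad value
```

```bash
cat >> h.py <<'E'
def go(x,y,z,yaw):
    "remaining shift in tool axes (cm) and z turn (deg) to TCP x,y,z with tool y at world angle yaw"
    o=manip.get_obs(); R=np.array(o['eef_rot']); p=np.array(o['tcp_pos'])
    a=np.degrees(np.arctan2(R[1,1],R[0,1]))
    print('t',round(o['time'],2),'p',p.round(4),'yaw',a.round(2),'F',np.round(o['wrist_force'],1),'gap',round(o['finger_gap'],4),'q1',round(o['joints'][0],1))
    print('shift cm',(R.T@(np.array([x,y,z])-p)*100).round(2),'rotz',-((yaw-a+180)%360-180).round(2))
E
python3 - <<'E'
from h import *
go(.475,.205,.19,10.6)
c=load('t1');P=cloud(c)
m=(c['img'][...,1]>c['img'][...,0]+40)&(P[...,2]>.03);print(m.sum(),P[m].min(0),P[m].max(0))
E
```

```text
t 0.1 p [ 0.1496 -0.6065  0.1921] yaw -76.15 F [ 0.5  0.6 -0.9] gap 0.0912 q1 -81.6
shift cm [ 51.02 -71.     0.29] rotz -86.75
885 [0.45919778 0.07616396 0.03760724] [0.57847292 0.38342202 0.87028804]
```

Request:
servo_tool --steps '[{"claw": -0.1, "linear": [0, 0, 0], "rot": [0, 0, -10.6]}, {"claw": -0.1, "linear": [0, 0, 0], "rot": [0, 0, -10.6]}, {"claw": -0.1, "linear": [0, 0, 0], "rot": [0, 0, -10.6]}, {"claw": -0.1, "linear": [0, 0, 0], "rot": [0, 0, -10.6]}, {"claw": -0.1, "linear": [0, 0, 0], "rot": [0, 0, -10.6]}, {"claw": -0.1, "linear": [0, 0, 0], "rot": [0, 0, -10.6]}, {"claw": -0.1, "linear": [0, 0, 0], "rot": [0, 0, -10.6]}, {"claw": -0.1, "linear": [0, 0, 0], "rot": [0, 0, -10.6]}]'

```text
time: 1.1
tcp_pos: [0.1496, -0.6066, 0.1923]
eef_rot: [[-0.156, 0.988, -0.0], [0.988, 0.156, 0.001], [0.001, -0.0, -1.0]]
wrist_force: [-0.2, 0.0, -0.3]
finger_gap: 0.0503
gripper_force: 0.0
```

```bash
python3 - <<'E'
from h import *
go(.475,.205,.19,10.6)
c=load('t1');P=cloud(c)
m=(c['img'][...,1]>c['img'][...,0]+40)&(P[...,2]>.03)&(P[...,2]<.06);print(m.sum(),P[m].min(0),P[m].max(0))
E
```

```text
t 1.1 p [ 0.1496 -0.6066  0.1923] yaw 9.0 F [-0.2  0.  -0.3] gap 0.0503 q1 -81.6
shift cm [75.07 44.84  0.28] rotz -1.6
875 [0.45919778 0.25328754 0.03760724] [0.57847292 0.38342202 0.04819431]
```

Request:
servo_tool --steps '[{"claw": -0.1, "linear": [4.7, 2.8, 0], "rot": [0, 0, 0]}, {"claw": -0.1, "linear": [4.7, 2.8, 0], "rot": [0, 0, 0]}, {"claw": -0.1, "linear": [4.7, 2.8, 0], "rot": [0, 0, 0]}, {"claw": -0.1, "linear": [4.7, 2.8, 0], "rot": [0, 0, 0]}, {"claw": -0.1, "linear": [4.7, 2.8, 0], "rot": [0, 0, 0]}, {"claw": -0.1, "linear": [4.7, 2.8, 0], "rot": [0, 0, 0]}, {"claw": -0.1, "linear": [4.7, 2.8, 0], "rot": [0, 0, 0]}, {"claw": -0.1, "linear": [4.7, 2.8, 0], "rot": [0, 0, 0]}]'

```text
time: 2.1
tcp_pos: [0.3148, -0.1998, 0.1926]
eef_rot: [[-0.15, 0.989, 0.0], [0.989, 0.15, -0.0], [-0.0, 0.0, -1.0]]
wrist_force: [2.3, 0.2, -0.1]
finger_gap: 0.0498
gripper_force: 0.0
```

Request:
servo_tool --steps '[{"claw": -0.1, "linear": [4.7, 2.8, 0], "rot": [0, 0, 0]}, {"claw": -0.1, "linear": [4.7, 2.8, 0], "rot": [0, 0, 0]}, {"claw": -0.1, "linear": [4.7, 2.8, 0], "rot": [0, 0, 0]}, {"claw": -0.1, "linear": [4.7, 2.8, 0], "rot": [0, 0, 0]}, {"claw": -0.1, "linear": [4.7, 2.8, 0], "rot": [0, 0, 0]}, {"claw": -0.1, "linear": [4.7, 2.8, 0], "rot": [0, 0, 0]}, {"claw": -0.1, "linear": [4.7, 2.8, 0], "rot": [0, 0, 0]}, {"claw": -0.1, "linear": [0, 0, 0], "rot": [0, 0, -1.6]}]'

```text
time: 3.1
tcp_pos: [0.4596, 0.1563, 0.1923]
eef_rot: [[-0.182, 0.983, 0.0], [0.983, 0.182, 0.001], [0.0, 0.0, -1.0]]
wrist_force: [-0.1, 0.0, -0.7]
finger_gap: 0.0502
gripper_force: 0.0
```

```bash
python3 - <<'E'
from h import *
go(.475,.207,.024,10.6)
E
```

```text
t 3.1 p [0.4596 0.1563 0.1923] yaw 10.49 F [-0.1  0.  -0.7] gap 0.0502 q1 11.7
shift cm [ 4.7   2.43 16.83] rotz -0.11
```

Request:
servo_tool --steps '[{"claw": -0.1, "linear": [4.7, 2.4, 0], "rot": [0, 0, 0]}, {"claw": -0.1, "linear": [0, 0, 5], "rot": [0, 0, 0]}, {"claw": -0.1, "linear": [0, 0, 5], "rot": [0, 0, 0]}, {"claw": -0.1, "linear": [0, 0, 3], "rot": [0, 0, 0]}, {"claw": -0.1, "linear": [0, 0, 2], "rot": [0, 0, 0]}, {"claw": -0.1, "linear": [0, 0, 1.3], "rot": [0, 0, 0]}, {"claw": -0.1, "linear": [0, 0, 0.5], "rot": [0, 0, 0]}, {"claw": -0.1, "linear": [0, 0, 0], "rot": [0, 0, 0]}]'

```text
time: 4.1
tcp_pos: [0.4742, 0.2037, 0.0249]
eef_rot: [[-0.178, 0.984, 0.0], [0.984, 0.178, 0.0], [0.0, 0.0, -1.0]]
wrist_force: [-0.3, -0.6, 0.1]
finger_gap: 0.0503
gripper_force: 0.0
```

```bash
python3 - <<'E'
from h import *
go(.475,.207,.024,10.6)
E
```

```text
t 4.1 p [0.4742 0.2037 0.0249] yaw 10.25 F [-0.3 -0.6  0.1] gap 0.0503 q1 16.6
shift cm [0.31 0.14 0.09] rotz -0.35
```

Request:
servo_tool --steps '[{"claw": -0.1, "linear": [-0.5, 0, 0], "rot": [0, 0, 0]}, {"claw": -0.1, "linear": [-0.5, 0, 0], "rot": [0, 0, 0]}, {"claw": -0.1, "linear": [-0.6, 0, 0], "rot": [0, 0, 0]}, {"claw": -0.1, "linear": [-0.8, 0, 0], "rot": [0, 0, 0]}, {"claw": -0.1, "linear": [-1, 0, 0], "rot": [0, 0, 0.5]}, {"claw": -0.1, "linear": [-1.2, 0, 0], "rot": [0, 0, 1]}, {"claw": -0.1, "linear": [-1.2, 0, 0], "rot": [0, 0, 1]}, {"claw": -0.1, "linear": [-1.2, 0, 0], "rot": [0, 0, 1]}]'

```text
time: 5.1
tcp_pos: [0.4857, 0.1339, 0.0246]
eef_rot: [[-0.116, 0.993, -0.0], [0.993, 0.116, -0.0], [-0.0, -0.0, -1.0]]
wrist_force: [-0.1, -0.0, -0.0]
finger_gap: 0.0503
gripper_force: 0.0
```

Request:
servo_tool --steps '[{"claw": -0.1, "linear": [-1.2, 0, 0], "rot": [0, 0, 1]}, {"claw": -0.1, "linear": [-1.2, 0, 0], "rot": [0, 0, 1]}, {"claw": -0.1, "linear": [-1.2, 0, 0], "rot": [0, 0, 1]}, {"claw": -0.1, "linear": [-1.2, 0, 0], "rot": [0, 0, 1]}, {"claw": -0.1, "linear": [-1.2, 0, 0], "rot": [0, 0, 1]}, {"claw": -0.1, "linear": [-1.2, 0, 0], "rot": [0, 0, 1]}, {"claw": -0.1, "linear": [-1, 0, 0], "rot": [0, 0, 1]}, {"claw": -0.1, "linear": [-0.5, 0, 0], "rot": [0, 0, 0]}]'

```text
time: 6.1
tcp_pos: [0.491, 0.0474, 0.0246]
eef_rot: [[0.005, 1.0, -0.0], [1.0, -0.005, 0.0], [0.0, -0.0, -1.0]]
wrist_force: [0.9, 0.6, -0.2]
finger_gap: 0.0501
gripper_force: 0.0
```

```bash
python3 - <<'E'
from h import *
go(.475,0,.024,-2.7)
snap('top','t2.png')
E
```

```text
t 6.1 p [0.491  0.0474 0.0246] yaw -0.29 F [ 0.9  0.6 -0.2] gap 0.0501 q1 -1.4
shift cm [-4.75 -1.58  0.06] rotz 2.41
```

View pics/t2.png

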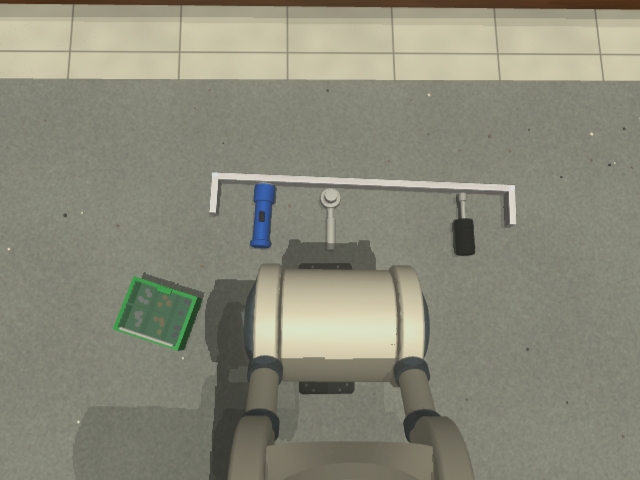

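The arm hides the box, which was pushed from its left side as planned. By the finger position, about 5.2 cm of sideways push is left.

Request:
servo_tool --steps '[{"claw": -0.1, "linear": [-0.7, 0, 0], "rot": [0, 0, 0.5]}, {"claw": -0.1, "linear": [-1, 0, 0], "rot": [0, 0, 0.8]}, {"claw": -0.1, "linear": [-1.1, 0, 0], "rot": [0, 0, 0.8]}, {"claw": -0.1, "linear": [-1.1, 0, 0], "rot": [0, 0, 0.3]}, {"claw": -0.1, "linear": [-0.8, 0, 0], "rot": [0, 0, 0]}, {"claw": -0.1, "linear": [-0.5, 0, 0], "rot": [0, 0, 0]}, {"claw": -0.1, "linear": [0, 0, 0], "rot": [0, 0, 0]}, {"claw": -0.1, "linear": [2, 0, 0], "rot": [0, 0, 0]}]'

```text
time: 7.15
tcp_pos: [0.4906, 0.0157, 0.0246]
eef_rot: [[0.048, 0.999, 0.0], [0.999, -0.048, -0.0], [-0.0, 0.0, -1.0]]
wrist_force: [0.1, 0.2, 0.7]
finger_gap: 0.0501
gripper_force: 0.0
```

Request:
servo_tool --steps '[{"claw": -0.1, "linear": [2, 0, 0], "rot": [0, 0, 0]}, {"claw": -0.1, "linear": [0, 0, -4], "rot": [0, 0, 0]}, {"claw": -0.1, "linear": [0, 0, -4], "rot": [0, 0, 0]}, {"claw": -0.1, "linear": [0, -4, -1], "rot": [0, 0, 10]}, {"claw": -0.1, "linear": [0, -4, 0], "rot": [0, 0, 10]}, {"claw": -0.1, "linear": [0, 0, 0], "rot": [0, 0, 10]}, {"claw": -0.1, "linear": [0, 0, 0], "rot": [0, 0, 10]}, {"claw": -0.1, "linear": [0, 0, 0], "rot": [0, 0, 10]}]'

```text
time: 8.15
tcp_pos: [0.4123, 0.047, 0.1147]
eef_rot: [[0.798, 0.603, 0.0], [0.603, -0.798, 0.0], [0.0, 0.0, -1.0]]
wrist_force: [-0.5, 1.3, -0.8]
finger_gap: 0.0501
gripper_force: 0.0
```

Request:
servo_tool --steps '[{"claw": -0.1, "linear": [0, 0, 0], "rot": [0, 0, 10]}, {"claw": -0.1, "linear": [0, 0, 0], "rot": [0, 0, 10]}, {"claw": -0.1, "linear": [0, 0, 0], "rot": [0, 0, 10]}, {"claw": -0.1, "linear": [0, 0, 0], "rot": [0, 0, 10]}, {"claw": -0.1, "linear": [0, 0, 0], "rot": [0, 0, 0]}]'

```text
time: 8.78
tcp_pos: [0.4123, 0.0469, 0.1146]
eef_rot: [[0.999, -0.045, -0.0], [-0.045, -0.999, 0.0], [-0.0, -0.0, -1.0]]
wrist_force: [0.1, -1.3, -0.1]
finger_gap: 0.0501
gripper_force: 0.0
```

```bash
python3 - <<'E'
from h import *
go(.4,-.076,.12,-92.7)
a=snap('top','t3.png');b=snap('scene','s3.png')
cv2.imwrite('pics/m3.png',np.vstack([cv2.resize(a['img'],(400,300)),cv2.resize(b['img'],(400,300))]))
E
```

```text
t 8.78 p [0.4123 0.0469 0.1146] yaw -92.58 F [ 0.1 -1.3 -0.1] gap 0.0501 q1 -1.8
shift cm [-0.68 12.33 -0.54] rotz 0.12
```

View pics/m3.png

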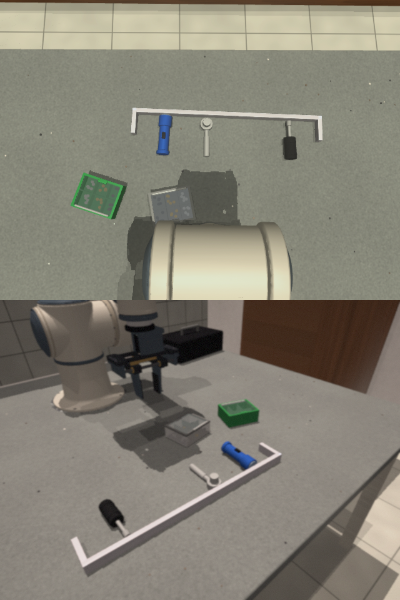

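The box looks unmoved at about (275,325), and the wrist saw no force. I'll check the camera calibration by projecting the TCP into the images.

```bash
python3 - <<'E'
from h import *
ims=[]
for n in ['t3','s3']:
    c=load(n); o=manip.get_obs(); K=np.array([[c['fx'],0,c['cx']],[0,c['fy'],c['cy']],[0,0,1.]])
    p=np.array(o['tcp_pos']); pts=np.array([p+[0,0,-.017],[.489,.126,.045],[.49,-.08,.045],[.687,-.085,0]])
    uv=cv2.projectPoints(pts,c['rvec'],c['tvec'],K,None)[0][:,0]; print(n,uv.round(0).tolist(),K[0,0],c['cx'],c['cy'])
    im=c['img'].copy()
    for i,q in enumerate(uv): cv2.circle(im,tuple(int(x) for x in q),4,[(0,0,255),(255,255,0),(255,0,255),(0,255,255)][i],2)
    P=cloud(c); m=(P[...,2]>.038)&(P[...,2]<.05)&(P[...,1]<.25)&(P[...,0]>.3)&(P[...,0]<.65); print(m.sum(), np.median(P[m],0) if m.any() else 0)
    ims.append(im)
cv2.imwrite('pics/m4.png',cv2.resize(np.hstack([ims[0][150:480,150:550],ims[1][50:380,0:400]]),None,fx=1,fy=1))
E
```

```text
t3 [[326.0, 381.0], [275.0, 330.0], [401.0, 327.0], [395.0, 215.0]] 503.15820803092276 324.40013993389755 243.70312147545758
3605 [0.49125224 0.1236776  0.04208198]
s3 [[240.0, 169.0], [300.0, 195.0], [203.0, 236.0], [269.0, 323.0]] 436.4878599245212 321.0279953425811 234.5090335105774
1520 [0.49416254 0.12103707 0.04181871]
```

View pics/m4.png

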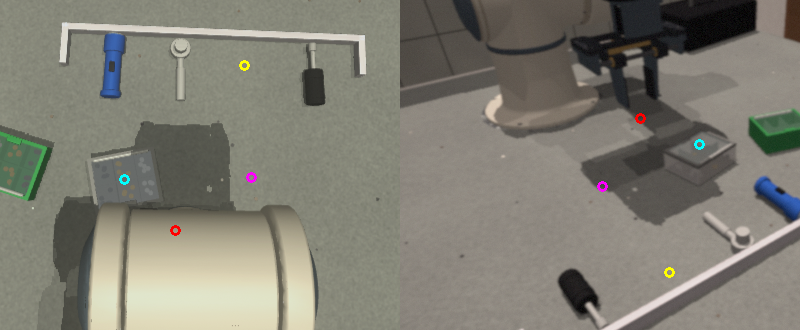

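```bash
python3 - <<'E'
from h import *
c=load('s3'); P=cloud(c)
o=manip.get_obs(); p=np.array(o['tcp_pos'])
m=(np.abs(P[...,0]-p[0])<.08)&(np.abs(P[...,1]-p[1])<.12)&(P[...,2]>.055)&(P[...,2]<.3)
Q=P[m]; print(p)
for z in np.arange(.06,.24,.01):
    s=Q[(Q[:,2]>=z)&(Q[:,2]<z+.01)]
    if len(s): print(round(z,2),len(s),s.min(0).round(3)[:2],s.max(0).round(3)[:2])
E
```

```text
[0.41231454 0.04681619 0.11460891]
0.13 49 [0.396 0.013] [0.434 0.077]
0.14 127 [0.396 0.011] [0.434 0.08 ]
0.15 132 [0.397 0.011] [0.434 0.082]
0.16 143 [0.397 0.01 ] [0.434 0.083]
0.17 151 [0.395 0.009] [0.434 0.083]
0.18 162 [0.395 0.008] [0.436 0.084]
0.19 167 [0.396 0.008] [0.433 0.086]
0.2 122 [ 0.398 -0.003] [0.436 0.095]
0.21 253 [ 0.373 -0.035] [0.456 0.126]
0.22 677 [ 0.372 -0.036] [0.456 0.127]
0.23 608 [ 0.371 -0.042] [0.456 0.133]
```

The depth data puts the real fingertips at about z=0.135, where the reported pose implies 0.098. The arm therefore stands about 37 mm higher than reported, and the fingers passed just over the box. I'll go back to its left side, descend lower, and check the fingertip height by camera.

Request:
servo_tool --steps '[{"claw": -0.1, "linear": [0, 0, 0], "rot": [0, 0, -10.3]}, {"claw": -0.1, "linear": [0, 0, 0], "rot": [0, 0, -10.3]}, {"claw": -0.1, "linear": [0, 0, 0], "rot": [0, 0, -10.3]}, {"claw": -0.1, "linear": [0, 0, 0], "rot": [0, 0, -10.3]}, {"claw": -0.1, "linear": [0, 0, 0], "rot": [0, 0, -10.3]}, {"claw": -0.1, "linear": [0, 0, 0], "rot": [0, 0, -10.3]}, {"claw": -0.1, "linear": [0, 0, 0], "rot": [0, 0, -10.3]}, {"claw": -0.1, "linear": [0, 0, 0], "rot": [0, 0, -10.3]}]'

```text
time: 9.88
tcp_pos: [0.4124, 0.0467, 0.1146]
eef_rot: [[0.168, 0.986, 0.0], [0.986, -0.168, 0.0], [0.0, -0.0, -1.0]]
wrist_force: [-0.1, -0.3, 0.6]
finger_gap: 0.0504
gripper_force: 0.0
```

Request:
servo_tool --steps '[{"claw": -0.1, "linear": [0, 0, 0], "rot": [0, 0, -10.3]}, {"claw": -0.1, "linear": [0, 0, 0], "rot": [0, 0, -10.3]}, {"claw": -0.1, "linear": [4.8, 2.9, 0], "rot": [0, 0, 0]}, {"claw": -0.1, "linear": [4.8, 2.9, 0], "rot": [0, 0, 0]}, {"claw": -0.1, "linear": [4.8, 2.9, 0], "rot": [0, 0, 0]}, {"claw": -0.1, "linear": [0, 0, 0], "rot": [0, 0, 0]}, {"claw": -0.1, "linear": [0, 0, 0], "rot": [0, 0, 0]}]'

```text
time: 10.75
tcp_pos: [0.4715, 0.2038, 0.1143]
eef_rot: [[-0.183, 0.983, -0.001], [0.983, 0.183, -0.0], [-0.0, -0.001, -1.0]]
wrist_force: [-0.3, -0.4, 0.6]
finger_gap: 0.0499
gripper_force: 0.0
```

```bash
python3 - <<'E'
from h import *
go(.474,.206,.075,10.5)
c=snap('top','t4.png'); s=snap('scene','s4.png'); p=np.array(manip.get_obs()['tcp_pos'])
for c in (s,):
    P=cloud(c); m=(np.abs(P[...,0]-p[0])<.06)&(np.abs(P[...,1]-p[1])<.07)&(P[...,2]>.055)&(P[...,2]<.19)
    Q=P[m]; print(len(Q), np.sort(Q[:,2])[:12].round(4), Q.min(0),Q.max(0))
E
```

```text
t 10.75 p [0.4715 0.2038 0.1143] yaw 10.53 F [-0.3 -0.4  0.6] gap 0.0499 q1 16.7
shift cm [0.17 0.29 3.93] rotz 0.03
877 [0.1336 0.134  0.1344 0.1345 0.1345 0.1346 0.1346 0.1347 0.1348 0.1348
 0.1349 0.135 ] [0.43945939 0.17922618 0.13356683] [0.51363167 0.22697099 0.18999162]
```

Request:
servo_tool --steps '[{"claw": -0.1, "linear": [0.2, 0, 3], "rot": [0, 0, 0]}, {"claw": -0.1, "linear": [0, 0, 3], "rot": [0, 0, 0]}, {"claw": -0.1, "linear": [0, 0, 3], "rot": [0, 0, 0]}, {"claw": -0.1, "linear": [0, 0, 2], "rot": [0, 0, 0]}, {"claw": -0.1, "linear": [0, 0, 0.8], "rot": [0, 0, 0]}, {"claw": -0.1, "linear": [0, 0, 0.4], "rot": [0, 0, 0]}, {"claw": -0.1, "linear": [0, 0, 0], "rot": [0, 0, 0]}]'

```text
time: 11.72
tcp_pos: [0.472, 0.2058, -0.0069]
eef_rot: [[-0.18, 0.984, 0.001], [0.984, 0.18, 0.0], [0.0, 0.001, -1.0]]
wrist_force: [0.7, -0.1, 0.2]
finger_gap: 0.0501
gripper_force: 0.0
```

```bash
python3 - <<'E'
from h import *
go(.474,.206,-.01,10.5)
s=snap('scene','s5.png'); p=np.array(manip.get_obs()['tcp_pos'])
P=cloud(s); m=(np.abs(P[...,0]-p[0])<.06)&(np.abs(P[...,1]-p[1])<.04)
Q=P[m]
cv2.imwrite('pics/s5c.png',cv2.resize(s['img'][80:280,200:450],None,fx=3,fy=3,interpolation=cv2.INTER_CUBIC))
E
```

```text
t 11.72 p [ 0.472   0.2058 -0.0069] yaw 10.35 F [ 0.7 -0.1  0.2] gap 0.0501 q1 16.9
shift cm [-0.01  0.2   0.31] rotz -0.15
```

View pics/s5c.png

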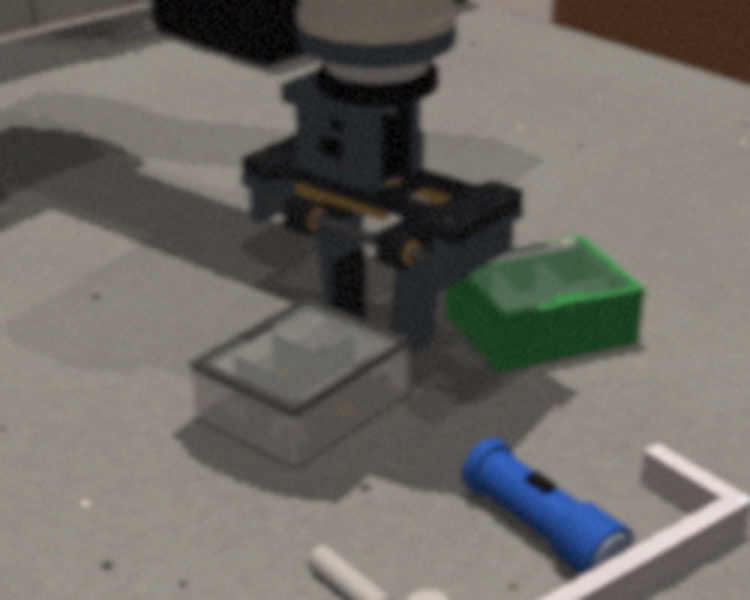

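The fingers are now down beside the box, with the right tip at (418,345) in the crop just above the counter and clear of the green box. I'll push now and check the force.

Request:
servo_tool --steps '[{"claw": -0.1, "linear": [-0.5, 0, 0], "rot": [0, 0, 0]}, {"claw": -0.1, "linear": [-0.5, 0, 0], "rot": [0, 0, 0]}, {"claw": -0.1, "linear": [-0.6, 0, 0], "rot": [0, 0, 0]}, {"claw": -0.1, "linear": [-0.8, 0, 0], "rot": [0, 0, 0]}, {"claw": -0.1, "linear": [-1, 0, 0], "rot": [0, 0, 0.5]}]'

```text
time: 12.4
tcp_pos: [0.4781, 0.1719, -0.0073]
eef_rot: [[-0.171, 0.985, 0.0], [0.985, 0.171, 0.0], [0.0, 0.0, -1.0]]
wrist_force: [-0.6, 3.5, 2.7]
finger_gap: 0.0504
gripper_force: 1.6
```

```bash
python3 - <<'E'
from h import *
go(.475,0,-.007,-2.7)
s=snap('scene','s6.png'); P=cloud(s)
m=(P[...,2]>.036)&(P[...,2]<.046)&(P[...,1]<.2)&(P[...,0]>.4)&(P[...,0]<.6); print(m.sum(),np.median(P[m],0))
E
```

```text
t 12.4 p [ 0.4781  0.1719 -0.0073] yaw 9.84 F [-0.6  3.5  2.7] gap 0.0504 q1 13.0
shift cm [-16.89  -3.24  -0.03] rotz 12.54
1768 [0.49909169 0.0994655  0.0418272 ]
```

Request:
servo_tool --steps '[{"claw": -0.1, "linear": [-1.1, 0, 0], "rot": [0, 0, 0.8]}, {"claw": -0.1, "linear": [-1.1, 0, 0], "rot": [0, 0, 0.8]}, {"claw": -0.1, "linear": [-1.1, 0, 0], "rot": [0, 0, 0.8]}, {"claw": -0.1, "linear": [-1.1, 0, 0], "rot": [0, 0, 0.8]}, {"claw": -0.1, "linear": [-1.1, 0, 0], "rot": [0, 0, 0.8]}, {"claw": -0.1, "linear": [-1.1, 0, 0], "rot": [0, 0, 0.8]}, {"claw": -0.1, "linear": [-1.1, 0, 0], "rot": [0, 0, 0.8]}, {"claw": -0.1, "linear": [-1.1, 0, 0], "rot": [0, 0, 0.8]}]'

```text
time: 13.45
tcp_pos: [0.4886, 0.0844, -0.0074]
eef_rot: [[-0.059, 0.998, -0.0], [0.998, 0.059, 0.0], [0.0, -0.0, -1.0]]
wrist_force: [-0.2, 1.9, 0.9]
finger_gap: 0.0502
gripper_force: 1.0
```

```bash
python3 - <<'E'
from h import *
go(.475,-.005,-.007,-2.7)
s=snap('scene','s7.png'); P=cloud(s)
m=(P[...,2]>.036)&(P[...,2]<.046)&(P[...,1]<.2)&(P[...,0]>.4)&(P[...,0]<.6); print(m.sum(),np.median(P[m],0))
E
```

```text
t 13.45 p [ 0.4886  0.0844 -0.0074] yaw 3.4 F [-0.2  1.9  0.9] gap 0.0502 q1 2.9
shift cm [-8.85 -1.89 -0.04] rotz 6.1
2115 [0.50174862 0.01207165 0.04186378]
```

Request:
servo_tool --steps '[{"claw": -0.1, "linear": [-1.1, 0, 0], "rot": [0, 0, 0.8]}, {"claw": -0.1, "linear": [-1.1, 0, 0], "rot": [0, 0, 0.8]}, {"claw": -0.1, "linear": [-1.1, 0, 0], "rot": [0, 0, 0.8]}, {"claw": -0.1, "linear": [-1.1, 0, 0], "rot": [0, 0, 0.8]}, {"claw": -0.1, "linear": [-1.1, 0, 0], "rot": [0, 0, 0.8]}, {"claw": -0.1, "linear": [-1.1, 0, 0], "rot": [0, 0, 0.8]}, {"claw": -0.1, "linear": [-1.1, 0, 0], "rot": [0, 0, 0.8]}, {"claw": -0.1, "linear": [-0.9, 0, 0], "rot": [0, 0, 0]}]'

```text
time: 14.5
tcp_pos: [0.4897, -0.0015, -0.0074]
eef_rot: [[0.038, 0.999, -0.0], [0.999, -0.038, 0.0], [0.0, -0.0, -1.0]]
wrist_force: [0.9, 1.0, -1.1]
finger_gap: 0.0503
gripper_force: 0.6
```

Request:
servo_tool --steps '[{"claw": -0.1, "linear": [-0.3, 0, 0], "rot": [0, 0, 0]}, {"claw": -0.1, "linear": [1, 0, 0], "rot": [0, 0, 0]}, {"claw": -0.1, "linear": [2, 0, 0], "rot": [0, 0, 0]}, {"claw": -0.1, "linear": [0, 0, -4], "rot": [0, 0, 0]}, {"claw": -0.1, "linear": [0, 0, -4], "rot": [0, 0, 0]}, {"claw": -0.1, "linear": [0, -3, 0], "rot": [0, 0, 10.3]}, {"claw": -0.1, "linear": [0, -3, 0], "rot": [0, 0, 10.3]}, {"claw": -0.1, "linear": [0, 0, 0], "rot": [0, 0, 10.3]}]'

```text
time: 15.5
tcp_pos: [0.4289, 0.035, 0.0727]
eef_rot: [[0.549, 0.836, -0.002], [0.836, -0.549, 0.0], [-0.001, -0.002, -1.0]]
wrist_force: [0.1, 0.2, 0.5]
finger_gap: 0.0501
gripper_force: 0.0
```

Request:
servo_tool --steps '[{"claw": -0.1, "linear": [0, 0, 0], "rot": [0, 0, 10.3]}, {"claw": -0.1, "linear": [0, 0, 0], "rot": [0, 0, 10.3]}, {"claw": -0.1, "linear": [0, 0, 0], "rot": [0, 0, 10.3]}, {"claw": -0.1, "linear": [0, 0, 0], "rot": [0, 0, 10.3]}, {"claw": -0.1, "linear": [0, 0, 0], "rot": [0, 0, 10.3]}, {"claw": -0.1, "linear": [0, 0, 0], "rot": [0, 0, 7.2]}, {"claw": -0.1, "linear": [0, 0, 0], "rot": [0, 0, 0]}]'

```text
time: 16.38
tcp_pos: [0.4314, 0.0345, 0.0727]
eef_rot: [[1.0, -0.029, 0.0], [-0.029, -1.0, 0.0], [0.0, -0.0, -1.0]]
wrist_force: [-0.6, -0.2, 0.4]
finger_gap: 0.0504
gripper_force: 0.0
```

```bash
python3 - <<'E'
from h import *
go(.42,-.076,.09,-92.7)
for n in ('top','scene'):
    s=snap(n,n[0]+'8.png'); P=cloud(s)
    m=(P[...,2]>.036)&(P[...,2]<.046)&(P[...,1]<.2)&(P[...,0]>.4)&(P[...,0]<.6); print(m.sum(),np.median(P[m],0), P[m].min(0),P[m].max(0))
    if m.sum()>50: print(cv2.minAreaRect(P[m][:,:2].astype(np.float32)*1000))
cv2.imwrite('pics/s8c.png',np.vstack([cv2.resize(load('t8')['img'][150:400,200:560],(540,375)),s['img'][130:350,60:600]]))
E
```

```text
t 16.38 p [0.4314 0.0345 0.0727] yaw -91.67 F [-0.6 -0.2  0.4] gap 0.0504 q1 -3.3
shift cm [-0.82 11.08 -1.73] rotz 1.03
2284 [ 0.50671244 -0.07536559  0.04195189] [ 0.47690509 -0.13278452  0.03639969] [ 0.53647747 -0.02082841  0.04586571]
((506.19671630859375, -76.93975067138672), (110.738037109375, 57.58143997192383), 87.97484588623047)
2305 [ 0.49628506 -0.08083995  0.04198819] [ 0.4427323  -0.13355659  0.0360603 ] [ 0.53855338 -0.0199327   0.04496652]
((490.5809631347656, -76.24122619628906), (111.48120880126953, 93.78044891357422), 87.56962585449219)
```

View pics/s8c.png

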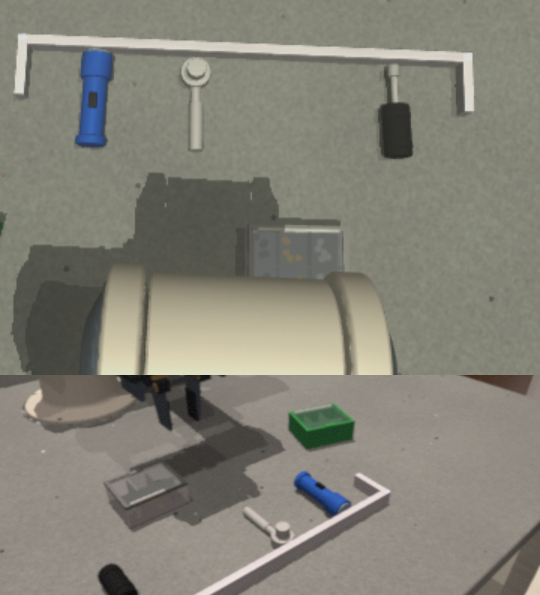

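The organizer now sits squarely in front of the gap, at about (0.491, -0.076) with its long side at 87.7° against the rail's 87.3°. Next I'll get behind it.

Request:
servo_tool --steps '[{"claw": -0.45, "linear": [-1.5, 4, 0], "rot": [0, 0, 1]}, {"claw": -0.45, "linear": [0, 4, 0], "rot": [0, 0, 0]}, {"claw": -0.45, "linear": [0, 2.7, 0], "rot": [0, 0, 0]}, {"claw": -0.45, "linear": [0, 0, 3], "rot": [0, 0, 0]}, {"claw": -0.45, "linear": [0, 0, 3], "rot": [0, 0, 0]}, {"claw": -0.45, "linear": [0, 0, 1.5], "rot": [0, 0, 0]}, {"claw": -0.45, "linear": [0, 0, 0.5], "rot": [0, 0, 0]}, {"claw": -0.45, "linear": [0, 0, 0], "rot": [0, 0, 0]}]'

```text
time: 17.48
tcp_pos: [0.4121, -0.0726, -0.0073]
eef_rot: [[0.999, -0.047, -0.0], [-0.047, -0.999, 0.0], [-0.0, -0.0, -1.0]]
wrist_force: [-0.4, -0.4, 0.7]
finger_gap: 0.066
gripper_force: 0.0
```

```bash
python3 - <<'E'
from h import *
go(.62,-.082,-.007,-92.67)
E
```

```text
t 17.48 p [ 0.4121 -0.0726 -0.0073] yaw -92.68 F [-0.4 -0.4  0.7] gap 0.066 q1 -18.2
shift cm [20.81 -0.03 -0.03] rotz -0.01
```

Request:
servo_tool --steps '[{"claw": -0.45, "linear": [0.8, 0, 0], "rot": [0, 0, 0]}, {"claw": -0.45, "linear": [0.6, 0, 0], "rot": [0, 0, 0]}, {"claw": -0.45, "linear": [0.6, 0, 0], "rot": [0, 0, 0]}, {"claw": -0.45, "linear": [0.8, 0, 0], "rot": [0, 0, 0]}, {"claw": -0.45, "linear": [1.1, 0, 0], "rot": [0, 0, 0]}, {"claw": -0.45, "linear": [1.1, 0, 0], "rot": [0, 0, 0]}, {"claw": -0.45, "linear": [1.1, 0, 0], "rot": [0, 0, 0]}, {"claw": -0.45, "linear": [1.1, 0, 0], "rot": [0, 0, 0]}]'

```text
time: 18.48
tcp_pos: [0.4847, -0.0761, -0.0074]
eef_rot: [[0.999, -0.048, -0.0], [-0.048, -0.999, 0.0], [-0.0, -0.0, -1.0]]
wrist_force: [-2.5, -0.4, 0.4]
finger_gap: 0.0659
gripper_force: 1.1
```

```bash
python3 - <<'E'
from h import *
go(.6265,-.0828,-.007,-92.67)
s=snap('scene','s9.png'); P=cloud(s)
m=(P[...,2]>.038)&(P[...,2]<.046)&(P[...,1]<.2)&(P[...,0]>.47)&(P[...,0]<.7); print(cv2.minAreaRect(P[m][:,:2].astype(np.float32)*1000))
E
```

```text
t 18.48 p [ 0.4847 -0.0761 -0.0074] yaw -92.75 F [-2.5 -0.4  0.4] gap 0.0659 q1 -15.9
shift cm [ 1.419e+01 -1.000e-02 -4.000e-02] rotz -0.08
((532.4302368164062, -79.03195190429688), (110.60057067871094, 126.5227279663086), 87.20103454589844)
```

Request:
servo_tool --steps '[{"claw": -0.45, "linear": [1.1, 0, 0], "rot": [0, 0, 0]}, {"claw": -0.45, "linear": [1.1, 0, 0], "rot": [0, 0, 0]}, {"claw": -0.45, "linear": [1.1, 0, 0], "rot": [0, 0, 0]}, {"claw": -0.45, "linear": [1.1, 0, 0], "rot": [0, 0, 0]}, {"claw": -0.45, "linear": [1.1, 0, 0], "rot": [0, 0, 0]}, {"claw": -0.45, "linear": [1.1, 0, 0], "rot": [0, 0, 0]}, {"claw": -0.45, "linear": [1.1, 0, 0], "rot": [0, 0, 0]}, {"claw": -0.45, "linear": [1.1, 0, 0], "rot": [0, 0, 0]}]'

```text
time: 19.52
tcp_pos: [0.5725, -0.0803, -0.0074]
eef_rot: [[0.999, -0.048, -0.0], [-0.048, -0.999, 0.0], [-0.0, -0.0, -1.0]]
wrist_force: [-1.3, 0.8, 0.4]
finger_gap: 0.066
gripper_force: 1.0
```

```bash
python3 - <<'E'
from h import *
go(.6265,-.0828,-.007,-92.67)
s=snap('scene','s10.png'); P=cloud(s)
m=(P[...,2]>.038)&(P[...,2]<.046)&(P[...,1]<.2)&(P[...,1]>-.15)&(P[...,0]>.595)&(P[...,0]<.73); print(cv2.minAreaRect(P[m][:,:2].astype(np.float32)*1000),P[m].max(0))
E
```

```text
t 19.52 p [ 0.5725 -0.0803 -0.0074] yaw -92.75 F [-1.3  0.8  0.4] gap 0.066 q1 -13.9
shift cm [ 5.4  -0.01 -0.04] rotz -0.08
((637.705810546875, -84.08450317382812), (110.8820571899414, 89.16332244873047), 87.1494140625) [ 0.6845159  -0.02687552  0.04596095]
```

Request:
servo_tool --steps '[{"claw": -0.45, "linear": [1, 0, 0], "rot": [0, 0, 0]}, {"claw": -0.45, "linear": [1, 0, 0], "rot": [0, 0, 0]}, {"claw": -0.45, "linear": [1, 0, 0], "rot": [0, 0, 0]}, {"claw": -0.45, "linear": [0.8, 0, 0], "rot": [0, 0, 0]}, {"claw": -0.45, "linear": [0.3, 0, 0], "rot": [0, 0, 0]}, {"claw": -0.45, "linear": [0.2, 0, 0], "rot": [0, 0, 0]}]'

```text
time: 20.32
tcp_pos: [0.6146, -0.0823, -0.0074]
eef_rot: [[0.999, -0.048, -0.0], [-0.048, -0.999, 0.0], [-0.0, -0.0, -1.0]]
wrist_force: [-2.6, 1.1, 1.8]
finger_gap: 0.0663
gripper_force: 1.5
```

Request:
servo_tool --steps '[{"claw": -0.45, "linear": [0.2, 0, 0], "rot": [0, 0, 0]}, {"claw": -0.45, "linear": [0.2, 0, 0], "rot": [0, 0, 0]}]'

```text
time: 20.58
tcp_pos: [0.6189, -0.0826, -0.0074]
eef_rot: [[0.999, -0.048, 0.0], [-0.048, -0.999, 0.0], [0.0, -0.0, -1.0]]
wrist_force: [-1.7, 0.1, 0.0]
finger_gap: 0.0663
gripper_force: 0.8
```

Request:
servo_tool --steps '[{"claw": -0.45, "linear": [0.2, 0, 0], "rot": [0, 0, 0]}, {"claw": -0.45, "linear": [0.1, 0, 0], "rot": [0, 0, 0]}]'

```text
time: 20.82
tcp_pos: [0.6219, -0.0827, -0.0074]
eef_rot: [[0.999, -0.048, 0.0], [-0.048, -0.999, 0.0], [0.0, -0.0, -1.0]]
wrist_force: [-2.1, -0.7, 1.7]
finger_gap: 0.0664
gripper_force: 1.2
```

Request:
servo_tool --steps '[{"claw": -0.45, "linear": [0.15, 0, 0], "rot": [0, 0, 0]}, {"claw": -0.45, "linear": [0.1, 0, 0], "rot": [0, 0, 0]}]'

```text
time: 21.08
tcp_pos: [0.6244, -0.0828, -0.0074]
eef_rot: [[0.999, -0.048, 0.0], [-0.048, -0.999, -0.0], [0.0, 0.0, -1.0]]
wrist_force: [-2.3, -0.2, 0.5]
finger_gap: 0.0661
gripper_force: 1.0
```

Request:
servo_tool --steps '[{"claw": -0.45, "linear": [0.1, 0, 0], "rot": [0, 0, 0]}, {"claw": -0.45, "linear": [0.1, 0, 0], "rot": [0, 0, 0]}]'

```text
time: 21.32
tcp_pos: [0.6263, -0.0829, -0.0074]
eef_rot: [[0.999, -0.048, 0.0], [-0.048, -0.999, 0.0], [0.0, -0.0, -1.0]]
wrist_force: [-2.2, 0.6, -0.2]
finger_gap: 0.0661
gripper_force: 0.8
```

```bash
python3 - <<'E'
from h import *
go(.6265,-.0828,-.007,-92.67)
E
```

```text
t 21.32 p [ 0.6263 -0.0829 -0.0074] yaw -92.75 F [-2.2  0.6 -0.2] gap 0.0661 q1 -13.0
shift cm [ 0.02 -0.01 -0.04] rotz -0.08
```

Request:
servo_tool --steps '[{"claw": -0.45, "linear": [0.1, 0, 0], "rot": [0, 0, 0]}]'

```text
time: 21.45
tcp_pos: [0.6264, -0.0829, -0.0074]
eef_rot: [[0.999, -0.048, -0.002], [-0.048, -0.999, 0.0], [-0.002, -0.0, -1.0]]
wrist_force: [-10.6, -0.9, 7.2]
finger_gap: 0.0658
gripper_force: 5.2
```

Request:
servo_tool --steps '[{"claw": -0.45, "linear": [0.1, 0, 0], "rot": [0, 0, 0]}]'

```text
time: 21.58
tcp_pos: [0.6264, -0.0829, -0.0074]
eef_rot: [[0.999, -0.048, -0.003], [-0.048, -0.999, 0.0], [-0.004, -0.0, -1.0]]
wrist_force: [-16.2, -0.8, 14.1]
finger_gap: 0.0663
gripper_force: 8.2
```

Request:
servo_tool --steps '[{"claw": -0.45, "linear": [0.05, 0, 0], "rot": [0, 0, 0]}]'

```text
time: 21.7
tcp_pos: [0.6263, -0.0829, -0.0074]
eef_rot: [[0.999, -0.048, -0.004], [-0.048, -0.999, 0.0], [-0.004, -0.0, -1.0]]
wrist_force: [-17.7, -1.2, 14.8]
finger_gap: 0.0662
gripper_force: 8.8
```

```bash
python3 - <<'E'
from h import *
go(.6265,-.0828,-.007,-92.67)
s=snap('scene','s11.png'); P=cloud(s)
m=(P[...,2]>.038)&(P[...,2]<.046)&(P[...,1]>-.15)&(P[...,1]<.0)&(P[...,0]>.643)&(P[...,0]<.75); print(cv2.minAreaRect(P[m][:,:2].astype(np.float32)*1000),P[m].max(0))
cv2.imwrite('pics/s11c.png',cv2.resize(s['img'][200:400,130:380],None,fx=3,fy=3,interpolation=cv2.INTER_CUBIC))
E
```

```text
t 21.7 p [ 0.6263 -0.0829 -0.0074] yaw -92.74 F [-17.7  -1.2  14.8] gap 0.0662 q1 -12.9
shift cm [ 0.01 -0.01 -0.04] rotz -0.07
((688.8907470703125, -86.50579071044922), (111.63007354736328, 94.84100341796875), 87.3286361694336) [ 0.73828493 -0.02953115  0.04594736]
```

View pics/s11c.png

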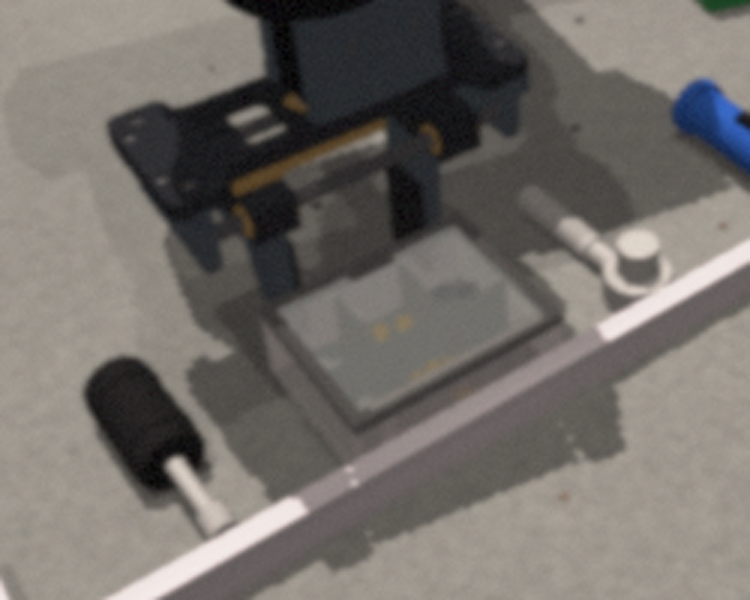

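The box is flush: force rose sharply against the rail, and its front edge runs along the rail in the crop at (360,430)-(560,320). The wrench and nut driver are clear on both sides. I'll back off and check from above.

Request:
servo_tool --steps '[{"claw": -0.45, "linear": [-0.3, 0, 0], "rot": [0, 0, 0]}, {"claw": -0.45, "linear": [-1, 0, 0], "rot": [0, 0, 0]}, {"claw": -0.45, "linear": [-4, 0, 0], "rot": [0, 0, 0]}, {"claw": -0.45, "linear": [-5, 0, 0], "rot": [0, 0, 0]}, {"claw": -0.45, "linear": [-4, 0, -4], "rot": [0, 0, 0]}, {"claw": -0.45, "linear": [-3, 0, -4], "rot": [0, 0, 0]}, {"claw": -0.45, "linear": [0, 0, -4], "rot": [0, 0, 0]}, {"claw": -0.45, "linear": [0, 0, 0], "rot": [0, 0, 0]}]'

```text
time: 22.75
tcp_pos: [0.4572, -0.0752, 0.1152]
eef_rot: [[0.999, -0.048, 0.005], [-0.048, -0.999, -0.002], [0.005, 0.001, -1.0]]
wrist_force: [0.1, 0.2, -0.3]
finger_gap: 0.0663
gripper_force: 0.0
```

```bash
python3 - <<'E'
from h import *
go(.6265,-.0828,-.007,-92.67)
s=snap('top','t12.png'); P=cloud(s)
m=(P[...,2]>.036)&(P[...,2]<.048)&(P[...,1]>-.15)&(P[...,1]<.0)&(P[...,0]>.62)&(P[...,0]<.75); print(m.sum(),cv2.minAreaRect(P[m][:,:2].astype(np.float32)*1000),P[m].max(0))
cv2.imwrite('pics/t12c.png',cv2.resize(s['img'][160:300,200:530],None,fx=2.4,fy=2.4,interpolation=cv2.INTER_CUBIC))
E
```

```text
t 22.75 p [ 0.4572 -0.0752  0.1152] yaw -92.75 F [ 0.1  0.2 -0.3] gap 0.0663 q1 -16.7
shift cm [16.88 -0.07 12.32] rotz -0.08
3353 ((689.6494750976562, -85.33441162109375), (109.99153900146484, 91.49323272705078), 87.38163757324219) [ 0.73671227 -0.02856316  0.04760765]
```

View pics/t12c.png

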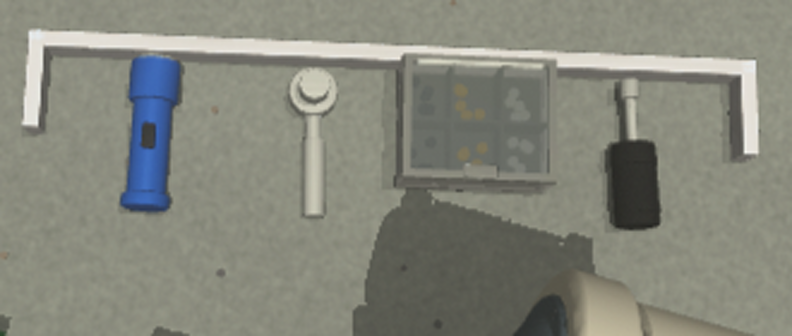

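The organizer at (478,120) lies flush and parallel to the rail. It sits between the wrench and the nut driver, and the tools are where they were. The robot is touching nothing.

```bash
python3 -c "
from plant import manip
print(manip.sign_off())"
```

```text
the job is handed in; nothing more can be done
None
```

The clear parts organizer lies flush against the rail in the gap between the wrench and the nut driver. The tools and the green box were left alone, and the job was handed in at about 23 s; a first push passed just over the box without moving it, because the arm stood about 37 mm higher than it reported.

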